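Put the dispensary's stock tray back in its set order

ROBOT

A 6-joint arm with a two-finger parallel gripper is mounted at the origin on the work surface. World frame = base frame: x ahead of the robot, y to its left, z up, the work surface at z = 0. Lengths are in m, angles in degrees, forces in N, time in s.
With the tool pointing down it reaches from about 0.3 to 0.75 m from the base axis. Payload 8.5 kg.
Tool frame: the origin (TCP) lies midway between the tips of the shut fingers; the grasp point (between the pads) lies 19 mm behind it (env.hold_point_z is the distance from the TCP to the grasp point, in m); z points along the fingers, y is the line along which they close (so a half turn about z gives the same grasp; the last joint's range is limited). The gripper opens to 85 mm and grips with 20 to 120 N. Pads are 22 mm wide; open, the fingers measure 114 mm over their backs; the gripper's body (76 mm by 85 mm) begins 54 mm behind the grasp point. The pads swing forward as they close: fully open they stand 13 mm farther back than shut.
Start: joints at [-12.336, 21.807, 74.336, -0, 83.858, -12.336], TCP at [0.55, 0, 0.231] pointing down, gripper open.
Joint ranges: [-178.18, 178.18], [-50.72, 133.34], [12.68, 142.11], [-81.47, 261.47], [9.98, 163.14], [-165.26, 165.26]. Speed limits (degrees/s): [136.94, 136.94, 180, 180, 180, 180].

INTERFACE

Orientations are given as a 3x3 rotation matrix whose columns are the frame's x, y, z axes.
In Python, from rig import observe, get_image, camera_info, env gives the robot as it stands.
- The arm moves only by the tool drive_tool, never from a script. Its arguments are lists of equal length, an entry for each row: "offset": the shift along the tool's x, y, z in units of 40 mm (1.0 is 40 mm), a list of three; "turn": the turn, a rotation vector about the tool's x, y, z in units of 6 degrees (1.0 is 6 degrees), a list of three; "hand": the opening, from 0 (shut) to 1 (fully open). A call has exactly 10 rows; each row shifts and turns the commanded pose from where the row before left it, along the tool's axes as they then stand; what a row does not reach is not made up. A row lasts 1/8 s, in which the tool goes at most 62.5 mm and 10.7 degrees, less where a joint would pass 70% of its speed; a pose out of reach is approached as far as the arm can. A call is refused whole if a number of a shift passes 1 or a number of a turn 1, either way. A call with a gripper value outside its range is refused whole. The fingers move at their own pace and stop on an object; "newtons" is the grip in N (left out, the last holds). Time passes only in rows, so rows that do not move let the fingers close, or fill a call up. It gives the time, the measured TCP pose, the force, the opening and the grip force at its end, in the units of the state.
- observe(): the state, without advancing time (a new reading comes with each control period).
- get_image(name): name is "scene" or "side" or "wrist"; returns the picture (384x512x3 uint8, blue, green, red); there is no depth.
- camera_info(name): a dict with "fx", "fy", "cx", "cy" (pixels), "world_to_cam" (4x4, takes a point from world to camera coordinates). Camera axes: x right, y down, z forward; pixel columns grow to the right and rows downward; lengths in m; the calibration is good to about 2 mm. A picture is of the moment at which its call begins: read the wrist's pose just before it. camera_info takes no time and is no camera call; for the wrist camera it gives the pose at the moment of the call.
- env.close_job(): hands the job in; it is judged then, once.
The state is a dict: "time_s": time; "q": joint angles; "qvel": joint speeds; "joint_efforts": joint torques, N m; "position": TCP position; "tool_rot": TCP orientation; "ft_force": force on the tool from outside, world axes, zero at the start; "wrist_torque": the same for the moment, N m; "grip_width": finger opening in m; "gripper_force": force on a finger pad.
Only numpy, scipy, OpenCV 4.12 (cv2) and the standard library are available. Lean on these libraries where they do the work, as an engineer would, in place of code of your own. Each camera call takes 0.05 s, during which the arm holds its last target. There are 200 camera calls.

TASK

Put the four things standing in front of the five-bay tray back in their set order: the wide jar upright in the end bay next to the square canister, the slim brown bottle upright in the bay between the canister and the mortar, and the steel beaker, mouth up, in the end bay next to the mortar, each in the middle of its bay. Set the flat tin, lid up, centred on the jar's cap. Leave the canister and the mortar standing where they are in their bays, and let go of everything.

Things in the scene. Friction and masses are not known exactly. Their poses are not given: they have to be found in the camera images.
- tray: Low white stock tray with grey rims, fixed to the counter: 106 mm deep (its x, away from the robot) and 431 mm long (its y, to the robot's left), turned up to 10 degrees. Origin at the centre of its underside. Five bays in a row, each 82 mm wide and 100 mm deep, with centres at tray y = +170, +85, 0, -85, -170 mm and tray x = 0. The bay floor is 4 mm above the counter; the rims and the 3 mm thick dividers rise to 12 mm.
- canister: Square white plastic canister with an orange label patch, 60 x 60 mm and 83 mm high, 0.4 kg, standing loose in the second or the fourth bay of the tray. Origin at the centre of its underside, z up. It stays there.
- mortar: White ceramic mortar: a round open bowl 72 mm across the rim and 55 mm high, 0.5 kg, standing loose in the other of the second and fourth bays. Origin at the centre of its underside, z up. It stays there.
- jar_mid (a point): Centre (half-way up) of the wide jar: white plastic, round, 64 mm diameter up to a height of 52 mm, with an orange band, then a flat white cap 56 mm in diameter; 75 mm high in all, about 0.15 kg. Starts upright on the counter in front of the tray. z is its axis.
- bottle_mid (a point): Centre (half-way up) of the slim brown glass bottle: 42 mm diameter up to a height of 64 mm, then a neck and a black cap 28 mm in diameter; 92 mm high in all, about 0.15 kg. Starts upright on the counter in front of the tray. z is its axis.
- beaker_mid (a point): Centre (half-way up) of the open steel beaker: straight-sided, 54 mm diameter, 65 mm high, wall 3 mm, about 0.1 kg. Starts upright, mouth up, on the counter in front of the tray. z is its axis.
- tin_mid (a point): Centre (half-way up) of the flat aluminium ointment tin: round, 52 mm diameter, 28 mm high, about 0.07 kg. Starts lying flat, lid up, on the counter in front of the tray. z is its axis.
Not all that is in view belongs to the job. What is shaped like the part that bears tin_mid but yellow is not meant.

How it is judged (in metres and radians):
At the end, for the whole second after the job is handed in: Jar in the end bay beside the canister, bottle between canister and mortar, beaker in the end bay beside the mortar: all five upright (0.12 rad) on the bay floor, within 15 mm of bay centre in tray x and y; tin lid up on the jar's cap within 12 mm of its axis; all released, at rest (((x of canister in the frame of tray between -0.015 and 0.015 m and y of canister in the frame of tray between 0.07 and 0.1 m and x of mortar in the frame of tray between -0.015 and 0.015 m and y of mortar in the frame of tray between -0.1 and -0.07 m and x of jar_mid in the frame of tray between -0.015 and 0.015 m and y of jar_mid in the frame of tray between 0.155 and 0.185 m and x of bottle_mid in the frame of tray between -0.015 and 0.015 m and y of bottle_mid in the frame of tray between -0.015 and 0.015 m and x of beaker_mid in the frame of tray between -0.015 and 0.015 m and y of beaker_mid in the frame of tray between -0.185 and -0.155 m) or (x of canister in the frame of tray between -0.015 and 0.015 m and y of canister in the frame of tray between -0.1 and -0.07 m and x of mortar in the frame of tray between -0.015 and 0.015 m and y of mortar in the frame of tray between 0.07 and 0.1 m and x of jar_mid in the frame of tray between -0.015 and 0.015 m and y of jar_mid in the frame of tray between -0.185 and -0.155 m and x of bottle_mid in the frame of tray between -0.015 and 0.015 m and y of bottle_mid in the frame of tray between -0.015 and 0.015 m and x of beaker_mid in the frame of tray between -0.015 and 0.015 m and y of beaker_mid in the frame of tray between 0.155 and 0.185 m)) and horizontal distance between tin_mid and jar_mid below 0.012 m and height (world z) of jar_mid between 0.0365 and 0.0465 m and angle between each of jar_mid, bottle_mid, beaker_mid, tin_mid, canister, mortar's own z axis and vertical below 0.12 rad and height (world z) of bottle_mid between 0.045 and 0.055 m and height (world z) of beaker_mid between 0.0315 and 0.0415 m and height (world z) of tin_mid between 0.088 and 0.098 m and linear speed of each of jar, bottle, beaker, tin below 0.02 m/s); the robot touches nothing.
It fails at once if the canister or the mortar is tipped, lifted or shoved more than 15 mm (angle between any of canister, mortar's own z axis and vertical above 0.35 rad or distance of any of canister, mortar from where it was at the start of the episode above 0.015 m).
It also fails if it takes over 109 s, if anything falls off the work surface, if the arm or the gripper's body presses on something with over 40 N, if the wrist force passes 120 N, or if a joint passes its speed limit or range.

## Working session

There is one attempt and no reset: what is moved stays moved. The work goes in short steps, Python scripts to look and compute and a tool call to move; the robot and the scene stay as the last step left them, time stands still between calls to the robot, and variables do not carry over. Pictures are saved under pics/ and viewed, at most 14 in all, crops included, and the job is handed in when it is done.

Besides the shell and the picture viewer there is one more tool, called after "Call:" as name(argument=value, ...) on one line, values as JSON. drive_tool: Moves the arm, as the interface text tells. Its arguments: {"type":"object","properties":{"offset":{"type":"array"},"turn":{"type":"array"},"hand":{"type":"array"},"newtons":{"type":"number"}},"required":["offset","turn","hand"]}

```bash
mkdir -p pics; python3 - <<'E'
from rig import observe,get_image,camera_info,env
import cv2,numpy as np
for n in("scene","side"):
    cv2.imwrite(f"pics/{n}0.png",get_image(n))
    c=camera_info(n);print(n,c["fx"],c["fy"],c["cx"],c["cy"],np.round(c["world_to_cam"],3).tolist())
s=observe();print(s["position"],np.round(s["tool_rot"],3).tolist(),s["time_s"],env.hold_point_z)
E
```

```text
scene 411.5383083371473 411.5383083371473 263.27912887243724 194.99242923274878 [[-0.777, 0.63, 0.005, 0.428], [0.339, 0.425, -0.839, -0.116], [-0.53, -0.65, -0.544, 1.203], [0.0, 0.0, 0.0, 1.0]]
side 398.2054610980673 398.2054610980673 252.82004702823104 187.2508844010568 [[0.792, -0.61, 0.004, -0.402], [-0.437, -0.571, -0.696, 0.278], [0.427, 0.549, -0.718, 0.781], [0.0, 0.0, 0.0, 1.0]]
[5.49745611e-01 5.02916205e-05 2.30762854e-01] [[0.0, 1.0, -0.001], [1.0, -0.0, 0.0], [0.0, -0.001, -1.0]] 0.1 0.0187
```

```bash
python3 -c "
import cv2
a=cv2.imread('pics/scene0.png');print(a.shape)"; ls
```

```text
(384, 512, 3)
pics
```

View pics/scene0.png

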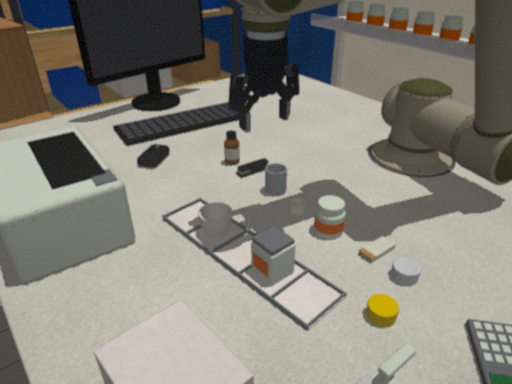

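View pics/side0.png

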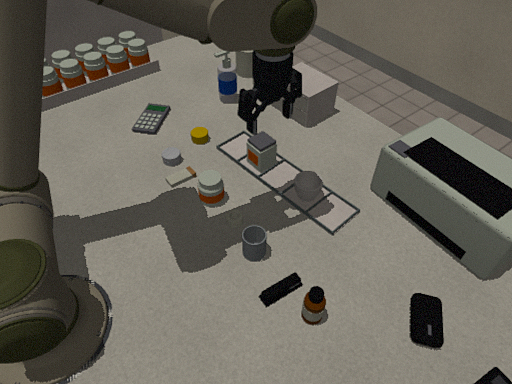

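The scene view shows four movable items: bottle (231,148), beaker (276,180), jar (330,216) and grey tin (407,270). The yellow decoy is at (382,310). The tray has the mortar at (215,222) and the canister at (272,255). The side view matches: canister in the second bay from the +y end, so the jar goes to +y and the beaker to -y. Next I'll cast rays.

```bash
cat > h.py <<'E'
from rig import observe,get_image,camera_info,env
import cv2,numpy as np
def ray(c,p):
    W=np.array(c["world_to_cam"]);R=W[:3,:3];t=W[:3,3]
    d=R.T@np.array([(p[0]-c["cx"])/c["fx"],(p[1]-c["cy"])/c["fy"],1]);return -R.T@t,d
def plane(c,p,z):
    o,d=ray(c,p);return (o+d*(z-o[2])/d[2])
def proj(c,P):
    W=np.array(c["world_to_cam"]);q=W[:3,:3]@np.array(P)+W[:3,3];return np.array([c["fx"]*q[0]/q[2]+c["cx"],c["fy"]*q[1]/q[2]+c["cy"]])
E
python3 - <<'E'
from h import *
S,D=camera_info("scene"),camera_info("side")
for n,z,a,b in[("bottle cap",.092,(231.5,134),(316,291.5)),("beaker",.065,(276,169.5),(254,234)),("jar",.075,(330,203),(210,176)),("tin",.028,(407,264),(172,154)),("yellow",.028,(382,302),(199.5,131)),
 ("can",.083,(273,241),(261.5,141)),("mortar",.055,(216,212),(307,180)),
 ("tA",.012,(164,215),(357,210)),("tB",.012,(196,200),(333,230)),("tC",.012,(343,294),(217,147)),("tD",.012,(305,320),(243,133)),
 ("lighter",.01,(378,248),(182,176)),("pen",.01,(252,168),(281,289)),("ghost",0,(298,207),(235,215))]:
    print(n,np.round(plane(S,a,z)[:2],3),np.round(plane(D,b,z)[:2],3))
c=camera_info("wrist");W=np.array(c["world_to_cam"]);s=observe()
print("wrist cam in tool",np.round(np.array(s["tool_rot"]).T@(-W[:3,:3].T@W[:3,3]-s["position"]),3),np.round(W[:3,:3]@np.array(s["tool_rot"]),3).tolist(),c["fx"])
cv2.imwrite("pics/w0.png",get_image("wrist"))
a=np.hstack([cv2.resize(get_image("side")[100:340,150:350],None,fx=2,fy=2,interpolation=2),cv2.resize(get_image("scene")[120:360,200:400],None,fx=2,fy=2,interpolation=2)]);cv2.imwrite("pics/crop.png",a)
E
```

```text
bottle cap [ 0.435 -0.278] [ 0.43  -0.292]
beaker [ 0.436 -0.093] [ 0.433 -0.1  ]
jar [0.452 0.099] [0.452 0.099]
tin [0.435 0.285] [0.44  0.279]
yellow [0.548 0.314] [0.555 0.319]
can [0.631 0.127] [0.629 0.12 ]
mortar [ 0.641 -0.047] [ 0.646 -0.042]
tA [ 0.707 -0.163] [ 0.705 -0.165]
tB [ 0.619 -0.17 ] [ 0.613 -0.173]
tC [0.573 0.251] [0.565 0.244]
tD [0.665 0.251] [0.664 0.251]
lighter [0.42 0.21] [0.425 0.204]
pen [ 0.417 -0.213] [ 0.416 -0.216]
ghost [ 0.437 -0.01 ] [0.462 0.014]
wrist cam in tool [ 0.067  0.    -0.142] [[0.0, 1.0, -0.001], [-0.964, -0.0, -0.265], [-0.265, 0.001, 0.964]] 283.96877375657846
```

View pics/w0.png

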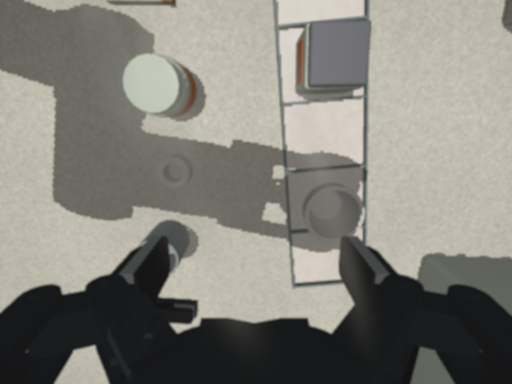

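View pics/crop.png

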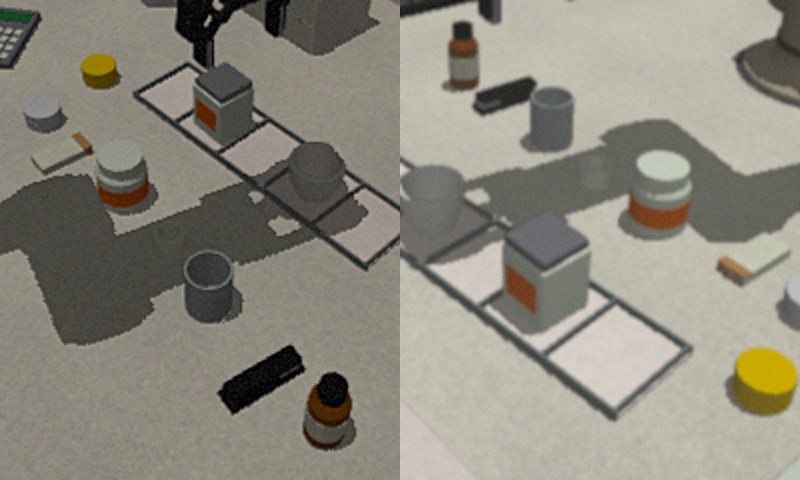

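The wrist view shows the jar cap at (153,84), a clear glass at (177,171), the mortar at (332,211), and tray dividers at rows 230, 169, 100 and 23. Now I'll locate the tray from these.

```bash
python3 - <<'E'
from h import *
c=camera_info("wrist")
L=[((292,232),-127.5),((288.5,171),-42.5),((284,103),42.5),((280,27),127.5),((294,285.5),-214)]
R=[((362,167),-42.5),((364,97),42.5),((368,19),127.5),((366,280.5),-214)]
src=[];dst=[]
for T,tx in((L,-51.5),(R,51.5)):
    for p,ty in T:
        P=plane(c,p,.012);print(tx,ty,np.round(P[:2],4));src.append([tx/1e3,ty/1e3]);dst.append(P[:2])
src=np.array(src);dst=np.array(dst);a=src-src.mean(0);b=dst-dst.mean(0);U,_,Vt=np.linalg.svd(a.T@b);Rm=(U@Vt).T
t=dst.mean(0)-Rm@src.mean(0);print("yaw",np.degrees(np.arctan2(Rm[1,0],Rm[0,0])),"centre",t,np.round((src@Rm.T+t-dst)*1e3,1).tolist())
for n,y in(("jar",.17),("can",.085),("bot",0),("mort",-.085),("beak",-.17)):print(n,np.round(t+Rm@[0,y],4))
print("jar",plane(c,(152.5,84),.075),"mortar",plane(c,(332,211),.055),"glass?",plane(c,(176.5,171),.03),"can",plane(c,(339,52.5),.083))
E
```

```text
-51.5 -127.5 [ 0.6027 -0.0888]
-51.5 -42.5 [ 0.5951 -0.0037]
-51.5 42.5 [0.5869 0.0802]
-51.5 127.5 [0.5801 0.1628]
-51.5 -214 [ 0.6086 -0.1724]
51.5 -42.5 [0.6896 0.0016]
51.5 42.5 [0.6834 0.0872]
51.5 127.5 [0.6793 0.1709]
51.5 -214 [ 0.7121 -0.1642]
yaw 5.212988747566979 centre [0.64020586 0.04195136] [[-2.2, -0.9], [-2.3, -1.4], [-1.9, -0.6], [-2.7, 1.4], [-0.2, -3.4], [5.7, 2.8], [4.2, 1.8], [0.6, 2.7], [-1.2, -2.3]]
jar [0.6248 0.2112]
can [0.6325 0.1266]
bot [0.6402 0.042 ]
mort [ 0.6479 -0.0427]
beak [ 0.6557 -0.1273]
jar [0.45039552 0.09582888 0.075     ] mortar [ 0.64285778 -0.04337708  0.055     ] glass? [ 4.55316347e-01 -1.80957574e-04  3.00000000e-02] can [0.62986736 0.12271506 0.083     ]
```

Call:
drive_tool(offset=[[0,0,0],[0.33,-0.28,0.25],[0.33,-0.28,0.25],[0.33,-0.28,0.25],[0.33,-0.28,0.25],[0.33,-0.28,0.25],[0.33,-0.28,0.25],[0.33,-0.28,0.25],[0.33,-0.28,0.25],[0,0,0]], turn=[[0,0,-0.87],[0,0,0],[0,0,0],[0,0,0],[0,0,0],[0,0,0],[0,0,0],[0,0,0],[0,0,0],[0,0,0]], hand=[1,1,1,1,1,1,1,1,1,1], newtons=30)

```text
time_s: 1.5
position: [0.4504, 0.0975, 0.151]
tool_rot: [[-0.092, 0.996, -0.002], [0.996, 0.092, 0.0], [0.0, -0.002, -1.0]]
ft_force: [0.6, 1.1, 0.2]
grip_width: 0.0857
gripper_force: 0.0
```

```bash
cat >> h.py <<'E'
def to(P):
    s=observe();d=np.array(s["tool_rot"]).T@(np.array(P)-s["position"])/.04
    print("units to",P,np.round(d,2),"from",np.round(s["position"],4),"t",round(s["time_s"],2))
E
python3 - <<'E'
from h import *
print(np.round(observe()["tool_rot"],3).tolist());to([.451,.097,.03])
cv2.imwrite("pics/w1.png",get_image("wrist"))
for p in[(.451,.097,.075)]:print(proj(camera_info("wrist"),p))
E
```

```text
[[-0.092, 0.996, -0.002], [0.996, 0.092, 0.0], [0.0, -0.002, -1.0]]
units to [0.451, 0.097, 0.03] [-0.01  0.02  3.02] from [0.4504 0.0975 0.151 ] t 1.5
[252.79959564 200.51633902]
```

View pics/w1.png

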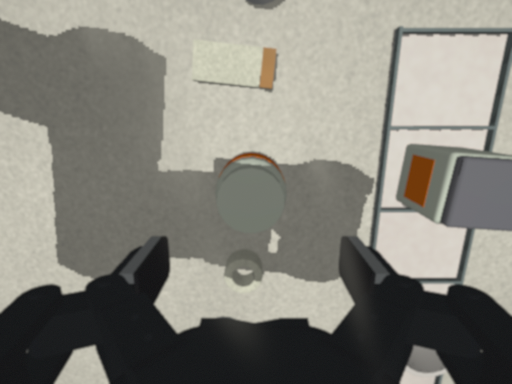

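Call:
drive_tool(offset=[[0,0,0.57],[0,0,0.57],[0,0,0.57],[0,0,0.57],[0,0,0.57],[0,0,0.55],[0,0,0],[0,0,0],[0,0,0],[0,0,0]], turn=[[0,0,0],[0,0,0],[0,0,0],[0,0,0],[0,0,0],[0,0,0],[0,0,0],[0,0,0],[0,0,0],[0,0,0]], hand=[1,1,1,1,1,1,1,0.5,0.3,0.3])

```text
time_s: 2.8
position: [0.4516, 0.0968, 0.0165]
tool_rot: [[-0.091, 0.996, 0.002], [0.996, 0.091, -0.0], [-0.001, 0.002, -1.0]]
ft_force: [-1.9, -1.2, 6.2]
grip_width: 0.0636
gripper_force: 32.7
```

Call:
drive_tool(offset=[[0,0,0],[0,0,0],[0,0,0],[0,0,0],[0,0,-0.3],[0,0,-0.5],[0,0,-0.6],[0,0,-0.6],[0,0,-0.6],[0,0,-0.4]], turn=[[0,0,0],[0,0,0],[0,0,0],[0,0,0],[0,0,0],[0,0,0],[0,0,0],[0,0,0],[0,0,0],[0,0,0]], hand=[0.3,0.3,0.3,0.3,0.3,0.3,0.3,0.3,0.3,0.3])

```text
time_s: 4.05
position: [0.4514, 0.0971, 0.1374]
tool_rot: [[-0.091, 0.996, 0.002], [0.996, 0.091, -0.0], [-0.0, 0.002, -1.0]]
ft_force: [0.3, 1.0, -1.1]
grip_width: 0.0636
gripper_force: 34.0
```

```bash
python3 - <<'E'
from h import *
to([.6247,.2112,.135]);to([.6247,.2112,.02]);print(observe()["grip_width"],observe()["gripper_force"])
E
```

```text
units to [0.6247, 0.2112, 0.135] [2.45 4.58 0.07] from [0.4514 0.0971 0.1374] t 4.05
units to [0.6247, 0.2112, 0.02] [2.45 4.57 2.94] from [0.4514 0.0971 0.1374] t 4.05
0.06359588713325179 33.95181552506983
```

Call:
drive_tool(offset=[[0.2,0.3,0],[0.35,0.65,0],[0.35,0.65,0],[0.35,0.65,0],[0.35,0.65,0],[0.35,0.65,0],[0.3,0.6,0],[0.2,0.43,0],[0,0,0],[0,0,0]], turn=[[0,0,0],[0,0,0],[0,0,0],[0,0,0],[0,0,0],[0,0,0],[0,0,0],[0,0,0],[0,0,0],[0,0,0]], hand=[0.3,0.3,0.3,0.3,0.3,0.3,0.3,0.3,0.3,0.3])

```text
time_s: 5.3
position: [0.6241, 0.2114, 0.1347]
tool_rot: [[-0.091, 0.996, -0.001], [0.996, 0.091, -0.0], [-0.0, -0.001, -1.0]]
ft_force: [-0.9, 0.1, -2.0]
grip_width: 0.0629
gripper_force: 34.0
```

```bash
python3 - <<'E'
from h import *
to([.6247,.2112,.0215])
c=camera_info("wrist");cv2.imwrite("pics/w2.png",get_image("wrist"))
print(proj(c,[.6247,.2112,.004]))
import math
y=math.radians(5.2);R=np.array([[math.cos(y),-math.sin(y)],[math.sin(y),math.cos(y)]])
for q in[(-.0515,.214),(.0515,.214),(-.0515,.1275),(.0515,.1275)]:print(q,proj(c,[*(R@q+[.6402,.042]),.012]))
E
```

```text
units to [0.6247, 0.2112, 0.0215] [-0.    0.02  2.83] from [0.6241 0.2114 0.1347] t 5.3
[254.02915198 184.65220274]
(-0.0515, 0.214) [198.26374887 140.20281041]
(0.0515, 0.214) [310.0860727  140.28447098]
(-0.0515, 0.1275) [202.69197016 227.63638551]
(0.0515, 0.1275) [305.50789205 227.72366532]
```

View pics/w2.png

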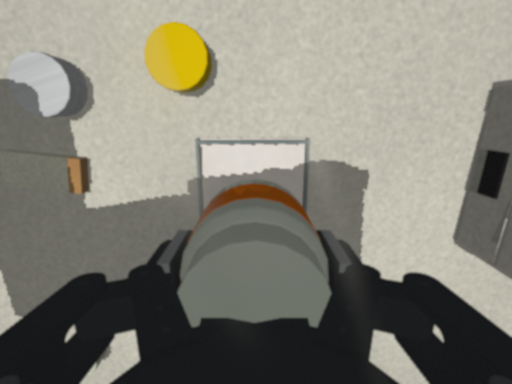

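Call:
drive_tool(offset=[[0,0,0.4],[0,0,0.6],[0,0,0.6],[0,0,0.6],[0,0,0.4],[0,0,0.15],[0,0,0.1],[0,0,0],[0,0,0],[0,0,0]], turn=[[0,0,0],[0,0,0],[0,0,0],[0,0,0],[0,0,0],[0,0,0],[0,0,0],[0,0,0],[0,0,0],[0,0,0]], hand=[0.3,0.3,0.3,0.3,0.3,0.3,0.3,0.3,0.3,0.3])

```text
time_s: 6.6
position: [0.6249, 0.2113, 0.0218]
tool_rot: [[-0.091, 0.996, 0.001], [0.996, 0.091, 0.0], [0.0, 0.001, -1.0]]
ft_force: [-0.3, 0.7, -1.9]
grip_width: 0.0633
gripper_force: 34.0
```

Call:
drive_tool(offset=[[0,0,0],[0,0,0],[0,0,0],[0,0,0],[0,0,0],[0,0,-0.4],[0,0,-0.7],[0,0,-0.8],[0,0,-0.8],[0,0,-0.6]], turn=[[0,0,0],[0,0,0],[0,0,0],[0,0,0],[0,0,0],[0,0,0],[0,0,0],[0,0,0],[0,0,0],[0,0,0]], hand=[0.8,1,1,1,1,1,1,1,1,1])

```text
time_s: 7.85
position: [0.6249, 0.2114, 0.1563]
tool_rot: [[-0.091, 0.996, 0.003], [0.996, 0.091, 0.0], [0.0, 0.003, -1.0]]
ft_force: [0.4, 0.2, -0.7]
grip_width: 0.0854
gripper_force: 0.0
```

```bash
python3 - <<'E'
from h import *
im=get_image("wrist");c=camera_info("wrist");cv2.imwrite("pics/w3.png",im)
print(proj(c,[.6247,.2112,.079]))
to([.438,.282,.13])
E
```

```text
[250.82172871 199.4227964 ]
units to [0.438, 0.282, 0.13] [ 2.18 -4.53  0.7 ] from [0.626  0.2115 0.1594] t 7.9
```

View pics/w3.png

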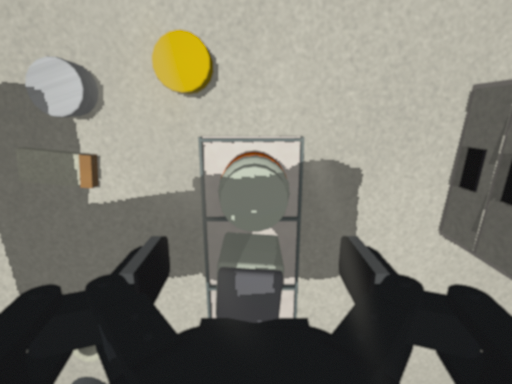

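Call:
drive_tool(offset=[[0.2,-0.4,0.1],[0.3,-0.65,0.1],[0.3,-0.65,0.1],[0.3,-0.65,0.1],[0.3,-0.65,0.1],[0.3,-0.6,0.1],[0.28,-0.53,0.1],[0.2,-0.4,0],[0,0,0],[0,0,0]], turn=[[0,0,0],[0,0,0],[0,0,0],[0,0,0],[0,0,0],[0,0,0],[0,0,0],[0,0,0],[0,0,0],[0,0,0]], hand=[1,1,1,1,1,1,1,1,1,1])

```text
time_s: 9.15
position: [0.4371, 0.2815, 0.1256]
tool_rot: [[-0.091, 0.996, 0.001], [0.996, 0.091, 0.0], [0.0, 0.001, -1.0]]
ft_force: [-0.3, -0.2, -0.0]
grip_width: 0.0856
gripper_force: 0.0
```

```bash
python3 - <<'E'
from h import *
im=get_image("wrist");c=camera_info("wrist");cv2.imwrite("pics/w4.png",im)
to([.438,.282,.01]);print(proj(c,[.438,.282,.028]))
for p in[(55,87)]:pass
E
```

```text
units to [0.438, 0.282, 0.01] [0.01 0.02 2.89] from [0.4372 0.2814 0.1255] t 9.2
[254.1236504  192.95044885]
```

View pics/w4.png

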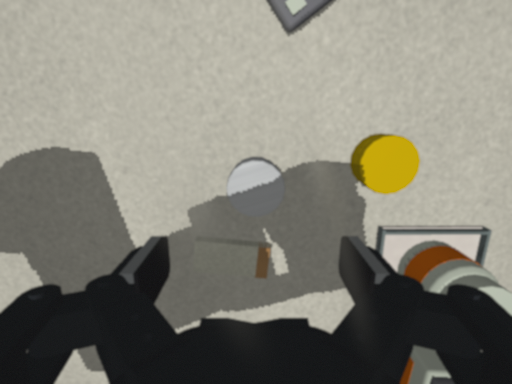

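Call:
drive_tool(offset=[[0.09,0.08,0.5],[0,0,0.6],[0,0,0.6],[0,0,0.6],[0,0,0.45],[0,0,0.2],[0,0,0.08],[0,0,0],[0,0,0],[0,0,0]], turn=[[0,0,0],[0,0,0],[0,0,0],[0,0,0],[0,0,0],[0,0,0],[0,0,0],[0,0,0],[0,0,0],[0,0,0]], hand=[1,1,1,1,1,1,1,1,0.6,0.3])

```text
time_s: 10.45
position: [0.4393, 0.2856, 0.0045]
tool_rot: [[-0.091, 0.996, 0.001], [0.996, 0.091, 0.0], [0.0, 0.001, -1.0]]
ft_force: [-1.0, 0.2, 4.4]
grip_width: 0.0515
gripper_force: 4.2
```

Call:
drive_tool(offset=[[0,0,0],[0,0,0],[0,0,0],[0,0,0],[0,0,-0.3],[0,0,-0.7],[0,0,-0.8],[0,0,-0.9],[0,0,-0.8],[0,0,-0.5]], turn=[[0,0,0],[0,0,0],[0,0,0],[0,0,0],[0,0,0],[0,0,0],[0,0,0],[0,0,0],[0,0,0],[0,0,0]], hand=[0.3,0.3,0.3,0.3,0.3,0.3,0.3,0.3,0.3,0.3])

```text
time_s: 11.7
position: [0.4392, 0.2856, 0.1665]
tool_rot: [[-0.091, 0.996, 0.002], [0.996, 0.091, 0.001], [0.001, 0.002, -1.0]]
ft_force: [0.0, 0.3, -0.3]
grip_width: 0.0509
gripper_force: 31.5
```

```bash
python3 - <<'E'
from h import *
to([.6255,.2115,.16])
E
```

```text
units to [0.6255, 0.2115, 0.16] [-2.27  4.47  0.17] from [0.4392 0.2856 0.1665] t 11.7
```

Call:
drive_tool(offset=[[-0.2,0.2,0],[-0.3,0.3,0],[-0.3,0.3,0],[-0.3,0.3,0],[-0.3,0.3,0],[-0.3,0.3,0],[-0.3,0.3,0],[-0.27,0.2,0],[0,0,0],[0,0,0]], turn=[[0,0,0],[0,0,0],[0,0,0],[0,0,0],[0,0,0],[0,0,0],[0,0,0],[0,0,0],[0,0,0],[0,0,0]], hand=[0.3,0.3,0.3,0.3,0.3,0.3,0.3,0.3,0.3,0.3])

```text
time_s: 12.95
position: [0.5347, 0.2033, 0.1641]
tool_rot: [[-0.091, 0.996, -0.0], [0.996, 0.091, 0.0], [0.0, -0.0, -1.0]]
ft_force: [-0.1, 0.5, -0.9]
grip_width: 0.0508
gripper_force: 31.6
```

```bash
python3 - <<'E'
from h import *
im=get_image("wrist");c=camera_info("wrist")
p=proj(c,[.6255,.2115,.079]);print(p);a,b=int(p[0]),int(p[1])
x0,y0=max(0,a-120),max(0,b-90)
v=cv2.resize(im[y0:y0+180,x0:x0+240],None,fx=3,fy=3);cv2.imwrite("pics/w5.png",v);print(x0,y0,v.shape)
to([.6255,.2115,.16])
E
```

```text
[362.4103523 197.806083 ]
242 107 (540, 720, 3)
units to [0.6255, 0.2115, 0.16] [-0.01  2.28  0.1 ] from [0.5346 0.2034 0.1642] t 13.0
```

View pics/w5.png

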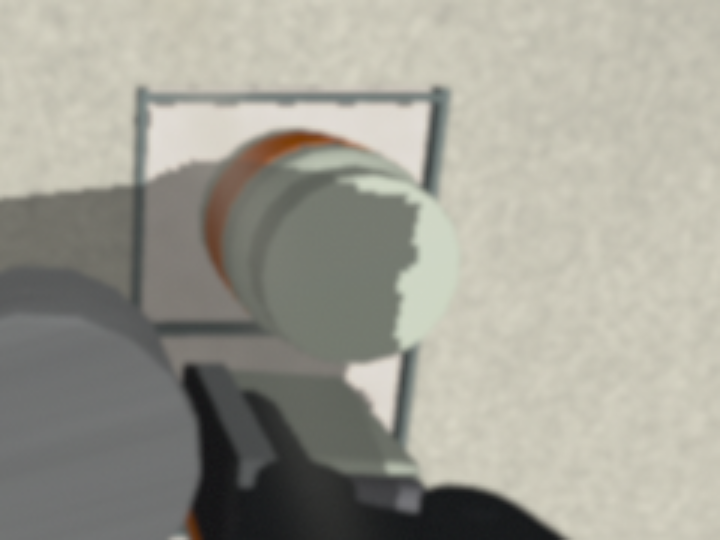

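Call:
drive_tool(offset=[[0.02,0.2,0],[0,0.4,0],[0,0.5,0],[0,0.5,0],[0,0.4,0],[0,0.28,0],[0,0,0.3],[0,0,0.4],[0,0,0.3],[0,0,0]], turn=[[0,0,0],[0,0,0],[0,0,0],[0,0,0],[0,0,0],[0,0,0],[0,0,0],[0,0,0],[0,0,0],[0,0,0]], hand=[0.3,0.3,0.3,0.3,0.3,0.3,0.3,0.3,0.3,0.3])

```text
time_s: 14.25
position: [0.625, 0.2121, 0.1228]
tool_rot: [[-0.091, 0.996, -0.003], [0.996, 0.091, -0.0], [-0.0, -0.003, -1.0]]
ft_force: [-0.1, 0.6, -0.8]
grip_width: 0.0509
gripper_force: 31.6
```

```bash
python3 - <<'E'
from h import *
to([.6255,.212,.0845])
E
```

```text
units to [0.6255, 0.212, 0.0845] [-0.    0.01  0.96] from [0.625  0.2121 0.1228] t 14.25
```

Call:
drive_tool(offset=[[0,0,0.3],[0,0,0.3],[0,0,0.15],[0,0,0.1],[0,0,0.06],[0,0,0.04],[0,0,0],[0,0,0],[0,0,0],[0,0,0]], turn=[[0,0,0],[0,0,0],[0,0,0],[0,0,0],[0,0,0],[0,0,0],[0,0,0],[0,0,0],[0,0,0],[0,0,0]], hand=[0.3,0.3,0.3,0.3,0.3,0.3,0.3,0.3,0.3,0.3])

```text
time_s: 15.5
position: [0.6258, 0.2122, 0.0862]
tool_rot: [[-0.091, 0.996, 0.0], [0.996, 0.091, 0.0], [0.0, 0.0, -1.0]]
ft_force: [0.6, -0.0, -1.0]
grip_width: 0.0506
gripper_force: 31.6
```

Call:
drive_tool(offset=[[0,0,0],[0,0,0],[0,0,0],[0,0,0],[0,0,0],[0,0,-0.3],[0,0,-0.5],[0,0,-0.6],[0,0,-0.6],[0,0,-0.4]], turn=[[0,0,0],[0,0,0],[0,0,0],[0,0,0],[0,0,0],[0,0,0],[0,0,0],[0,0,0],[0,0,0],[0,0,0]], hand=[0.65,0.7,0.8,0.9,1,1,1,1,1,1])

```text
time_s: 16.75
position: [0.6261, 0.2122, 0.1842]
tool_rot: [[-0.091, 0.996, 0.002], [0.996, 0.091, 0.0], [0.0, 0.002, -1.0]]
ft_force: [-0.1, -0.8, -0.2]
grip_width: 0.0853
gripper_force: 0.0
```

```bash
python3 - <<'E'
from h import *
im=get_image("wrist");cv2.imwrite("pics/w6.png",im)
c=camera_info("wrist");print(proj(c,[.6255,.2115,.107]))
to([.432,-.283,.18])
E
```

```text
[251.27130538 200.53987614]
units to [0.432, -0.283, 0.18] [-11.89  -5.97   0.12] from [0.6266 0.2123 0.1859] t 16.8
```

View pics/w6.png

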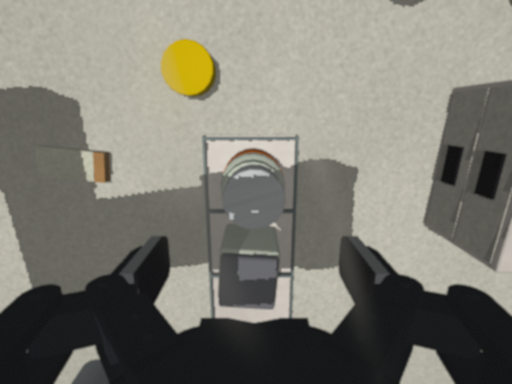

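Call:
drive_tool(offset=[[-0.4,-0.2,0],[-0.6,-0.3,0],[-0.6,-0.3,0],[-0.6,-0.3,0],[-0.6,-0.3,0],[-0.6,-0.3,0],[-0.6,-0.3,0],[-0.6,-0.3,0],[-0.6,-0.3,0],[-0.6,-0.3,0]], turn=[[0,0,0],[0,0,0],[0,0,0],[0,0,0],[0,0,0],[0,0,0],[0,0,0],[0,0,0],[0,0,0],[0,0,0]], hand=[1,1,1,1,1,1,1,1,1,1])

```text
time_s: 18.05
position: [0.5308, -0.0301, 0.1819]
tool_rot: [[-0.091, 0.996, -0.001], [0.996, 0.091, 0.0], [0.0, -0.001, -1.0]]
ft_force: [-0.3, -0.5, -0.1]
grip_width: 0.085
gripper_force: 0.0
```

Call:
drive_tool(offset=[[-0.7,-0.35,0],[-0.7,-0.35,0],[-0.7,-0.35,0],[-0.7,-0.35,0],[-0.7,-0.35,0],[-0.7,-0.35,0],[-0.7,-0.35,0],[-0.7,-0.35,0],[-0.4,-0.25,0],[0,0,0]], turn=[[0,0,0],[0,0,0],[0,0,0],[0,0,0],[0,0,0],[0,0,0],[0,0,0],[0,0,0],[0,0,0],[0,0,0]], hand=[1,1,1,1,1,1,1,1,1,1])

```text
time_s: 19.3
position: [0.4313, -0.28, 0.1819]
tool_rot: [[-0.089, 0.996, -0.0], [0.996, 0.089, 0.0], [0.0, -0.0, -1.0]]
ft_force: [0.1, 0.1, -0.0]
grip_width: 0.0853
gripper_force: 0.0
```

```bash
python3 - <<'E'
from h import *
im=get_image("wrist");cv2.imwrite("pics/w7.png",im)
c=camera_info("wrist");print(proj(c,[.432,-.283,.092]))
to([.432,-.283,.03])
E
```

```text
[253.20267475 200.22552993]
units to [0.432, -0.283, 0.03] [-0.1  0.   3.8] from [ 0.4317 -0.2792  0.182 ] t 19.35
```

View pics/w7.png

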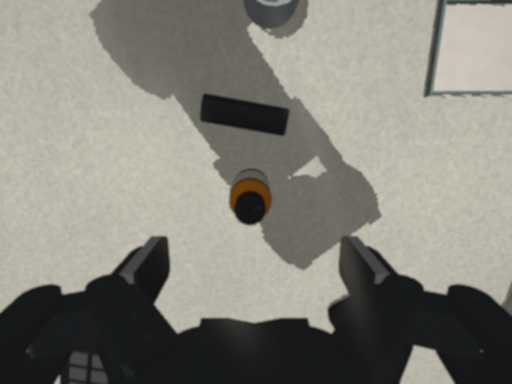

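Call:
drive_tool(offset=[[-0.12,-0.07,0],[-0.12,0,0.4],[0,0,0.7],[0,0,0.8],[0,0,0.8],[0,0,0.7],[0,0,0.4],[0,0,0.1],[0,0,0],[0,0,0]], turn=[[0,0,0],[0,0,0],[0,0,0],[0,0,0],[0,0,0],[0,0,0],[0,0,0],[0,0,0],[0,0,0],[0,0,0]], hand=[1,1,1,1,1,1,1,1,1,0.5])

```text
time_s: 20.6
position: [0.4302, -0.2895, 0.0269]
tool_rot: [[-0.091, 0.996, 0.001], [0.996, 0.091, -0.001], [-0.001, 0.001, -1.0]]
ft_force: [-0.0, -0.2, 0.2]
grip_width: 0.0696
gripper_force: 0.0
```

Call:
drive_tool(offset=[[0,0,0],[0,0,0],[0,0,0],[0,0,0],[0,0,0],[0,0,-0.4],[0,0,-0.8],[0,0,-0.9],[0,0,-0.8],[0,0,-0.6]], turn=[[0,0,0],[0,0,0],[0,0,0],[0,0,0],[0,0,0],[0,0,0],[0,0,0],[0,0,0],[0,0,0],[0,0,0]], hand=[0.3,0.2,0.2,0.2,0.2,0.2,0.2,0.2,0.2,0.2])

```text
time_s: 21.85
position: [0.4298, -0.2893, 0.1673]
tool_rot: [[-0.091, 0.996, 0.0], [0.996, 0.091, -0.0], [-0.0, 0.0, -1.0]]
ft_force: [-0.0, -0.2, -2.0]
grip_width: 0.0411
gripper_force: 30.8
```

```bash
python3 - <<'E'
from h import *
to([.6402,.042,.16])
E
```

```text
units to [0.6402, 0.042, 0.16] [7.77 5.99 0.18] from [ 0.4298 -0.2893  0.1673] t 21.85
```

Call:
drive_tool(offset=[[0.37,0.29,0],[0.6,0.45,0],[0.7,0.55,0],[0.7,0.55,0],[0.7,0.55,0],[0.7,0.55,0],[0.7,0.55,0],[0.7,0.55,0],[0.7,0.55,0],[0.7,0.55,0]], turn=[[0,0,0],[0,0,0],[0,0,0],[0,0,0],[0,0,0],[0,0,0],[0,0,0],[0,0,0],[0,0,0],[0,0,0]], hand=[0.2,0.2,0.2,0.2,0.2,0.2,0.2,0.2,0.2,0.2])

```text
time_s: 23.1
position: [0.6106, -0.0066, 0.1643]
tool_rot: [[-0.092, 0.996, -0.003], [0.996, 0.092, 0.001], [0.001, -0.003, -1.0]]
ft_force: [0.4, -0.1, -1.6]
grip_width: 0.0412
gripper_force: 30.8
```

Call:
drive_tool(offset=[[0.6,0.45,0],[0.4,0.3,0],[0.2,0.1,0],[0,0,0],[0,0,0],[0,0,0],[0,0,0],[0,0,0],[0,0,0],[0,0,0]], turn=[[0,0,0],[0,0,0],[0,0,0],[0,0,0],[0,0,0],[0,0,0],[0,0,0],[0,0,0],[0,0,0],[0,0,0]], hand=[0.2,0.2,0.2,0.2,0.2,0.2,0.2,0.2,0.2,0.2])

```text
time_s: 24.35
position: [0.6401, 0.042, 0.1661]
tool_rot: [[-0.091, 0.996, -0.0], [0.996, 0.091, 0.0], [0.0, -0.0, -1.0]]
ft_force: [0.1, -0.8, -1.8]
grip_width: 0.0412
gripper_force: 30.8
```

```bash
python3 - <<'E'
from h import *
to([.6402,.042,.032])
S=camera_info("scene")
im=get_image("scene");s=get_image("wrist")
v=np.hstack([cv2.resize(im[160:340,140:370],None,fx=1.74,fy=1.74)[:313,:400],cv2.resize(s,(400,313))]);cv2.imwrite("pics/v8.png",v)
c=camera_info("wrist");k=np.array([400/512,313/384])
print("can",proj(c,[.6325,.1266,.087])*k,"tin",proj(c,[.6255,.2115,.107])*k)
E
```

```text
units to [0.6402, 0.042, 0.032] [-0.    0.    3.35] from [0.6401 0.042  0.1661] t 24.35
can [197.84119006  72.49094664] tin [198.74369102 -55.20405889]
```

View pics/v8.png

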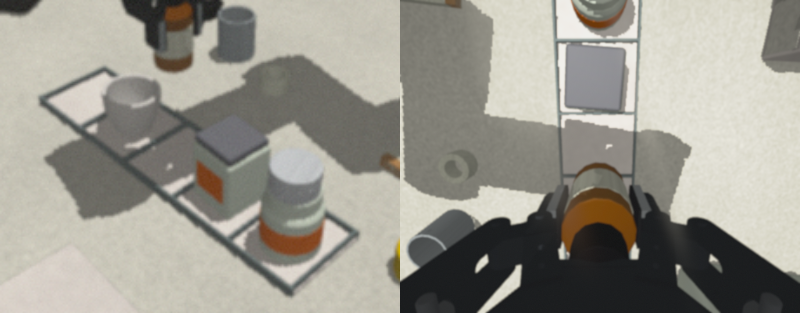

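Call:
drive_tool(offset=[[0,0,0.4],[0,0,0.6],[0,0,0.7],[0,0,0.7],[0,0,0.5],[0,0,0.25],[0,0,0.12],[0,0,0.06],[0,0,0],[0,0,0]], turn=[[0,0,0],[0,0,0],[0,0,0],[0,0,0],[0,0,0],[0,0,0],[0,0,0],[0,0,0],[0,0,0],[0,0,0]], hand=[0.2,0.2,0.2,0.2,0.2,0.2,0.2,0.2,0.2,0.2])

```text
time_s: 25.7
position: [0.6404, 0.042, 0.0335]
tool_rot: [[-0.091, 0.996, 0.001], [0.996, 0.091, -0.0], [-0.0, 0.001, -1.0]]
ft_force: [-0.8, -0.2, -1.9]
grip_width: 0.0412
gripper_force: 30.8
```

Call:
drive_tool(offset=[[0,0,0],[0,0,0],[0,0,0],[0,0,0],[0,0,0],[0,0,-0.5],[0,0,-0.8],[0,0,-0.9],[0,0,-0.9],[0,0,-0.8]], turn=[[0,0,0],[0,0,0],[0,0,0],[0,0,0],[0,0,0],[0,0,0],[0,0,0],[0,0,0],[0,0,0],[0,0,0]], hand=[0.55,0.7,0.9,1,1,1,1,1,1,1])

```text
time_s: 26.95
position: [0.6401, 0.042, 0.1904]
tool_rot: [[-0.091, 0.996, 0.001], [0.996, 0.091, -0.0], [-0.0, 0.001, -1.0]]
ft_force: [0.8, -0.1, -0.8]
grip_width: 0.0857
gripper_force: 0.0
```

```bash
python3 - <<'E'
from h import *
to([.434,-.098,.16])
E
```

```text
units to [0.434, -0.098, 0.16] [-3.02 -5.45  0.76] from [0.6401 0.042  0.1904] t 26.95
```

Call:
drive_tool(offset=[[-0.2,-0.4,0],[-0.4,-0.7,0],[-0.4,-0.7,0.1],[-0.4,-0.7,0.1],[-0.4,-0.7,0.1],[-0.4,-0.7,0.1],[-0.4,-0.7,0.1],[-0.3,-0.6,0.1],[-0.12,-0.25,0.16],[0,0,0]], turn=[[0,0,0],[0,0,0],[0,0,0],[0,0,0],[0,0,0],[0,0,0],[0,0,0],[0,0,0],[0,0,0],[0,0,0]], hand=[1,1,1,1,1,1,1,1,1,1])

```text
time_s: 28.2
position: [0.4339, -0.0982, 0.1583]
tool_rot: [[-0.09, 0.996, -0.0], [0.996, 0.09, 0.0], [0.0, -0.0, -1.0]]
ft_force: [-0.5, 0.5, -0.2]
grip_width: 0.0853
gripper_force: 0.0
```

```bash
python3 - <<'E'
from h import *
s=get_image("wrist");c=camera_info("wrist");k=np.array([400/512,313/384])
to([.434,-.098,.02]);im=get_image("scene")
v=np.hstack([cv2.resize(im[160:340,140:370],None,fx=1.74,fy=1.74)[:313,:400],cv2.resize(s,(400,313))]);cv2.imwrite("pics/v9.png",v)
print("beaker",proj(c,[.434,-.098,.065])*k)
S=camera_info("scene")
print("bottle cap expected in crop",(proj(S,[.6402,.042,.096])-[140,160])*1.74)
E
```

```text
units to [0.434, -0.098, 0.02] [ 0.   -0.01  3.46] from [ 0.4345 -0.0981  0.1585] t 28.25
beaker [197.38556852 158.63296015]
bottle cap expected in crop [175.473943    96.41103786]
```

View pics/v9.png

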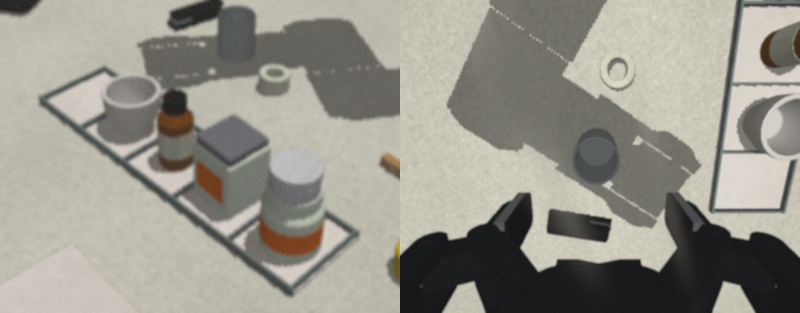

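Call:
drive_tool(offset=[[-0.07,-0.02,0.3],[0,0,0.6],[0,0,0.7],[0,0,0.7],[0,0,0.6],[0,0,0.4],[0,0,0.2],[0,0,0.06],[0,0,0],[0,0,0]], turn=[[0,0,0],[0,0,0],[0,0,0],[0,0,0],[0,0,0],[0,0,0],[0,0,0],[0,0,0],[0,0,0],[0,0,0]], hand=[1,1,1,1,1,1,1,1,1,0.6])

```text
time_s: 29.55
position: [0.4338, -0.1011, 0.0165]
tool_rot: [[-0.091, 0.996, 0.001], [0.996, 0.091, -0.001], [-0.001, 0.001, -1.0]]
ft_force: [0.4, -0.3, 0.2]
grip_width: 0.0695
gripper_force: 0.0
```

Call:
drive_tool(offset=[[0,0,0],[0,0,0],[0,0,0],[0,0,0],[0,0,0],[0,0,-0.4],[0,0,-0.7],[0,0,-0.8],[0,0,-0.8],[0,0,-0.6]], turn=[[0,0,0],[0,0,0],[0,0,0],[0,0,0],[0,0,0],[0,0,0],[0,0,0],[0,0,0],[0,0,0],[0,0,0]], hand=[0.4,0.3,0.3,0.3,0.3,0.3,0.3,0.3,0.3,0.3])

```text
time_s: 30.8
position: [0.4335, -0.101, 0.1496]
tool_rot: [[-0.091, 0.996, 0.001], [0.996, 0.091, -0.001], [-0.001, 0.001, -1.0]]
ft_force: [0.3, -0.2, -1.2]
grip_width: 0.053
gripper_force: 31.9
```

```bash
python3 - <<'E'
from h import *
to([.6557,-.1273,.14])
E
```

```text
units to [0.6557, -0.1273, 0.14] [-1.16  5.47  0.25] from [ 0.4335 -0.101   0.1496] t 30.8
```

Call:
drive_tool(offset=[[-0.1,0.4,0],[-0.15,0.7,0],[-0.15,0.7,0],[-0.15,0.7,0],[-0.15,0.7,0],[-0.15,0.7,0],[-0.15,0.7,0],[-0.1,0.6,0],[-0.06,0.27,0],[0,0,0]], turn=[[0,0,0],[0,0,0],[0,0,0],[0,0,0],[0,0,0],[0,0,0],[0,0,0],[0,0,0],[0,0,0],[0,0,0]], hand=[0.3,0.3,0.3,0.3,0.3,0.3,0.3,0.3,0.3,0.3])

```text
time_s: 32.05
position: [0.6557, -0.1273, 0.1476]
tool_rot: [[-0.091, 0.996, -0.001], [0.996, 0.091, 0.0], [0.0, -0.001, -1.0]]
ft_force: [-0.5, 0.0, 0.1]
grip_width: 0.0531
gripper_force: 31.9
```

```bash
python3 - <<'E'
from h import *
to([.6557,-.1273,.0205])
E
```

```text
units to [0.6557, -0.1273, 0.0205] [-0.    0.    3.18] from [ 0.6557 -0.1273  0.1476] t 32.05
```

Call:
drive_tool(offset=[[0,0,0.4],[0,0,0.6],[0,0,0.7],[0,0,0.6],[0,0,0.4],[0,0,0.25],[0,0,0.15],[0,0,0.07],[0,0,0],[0,0,0]], turn=[[0,0,0],[0,0,0],[0,0,0],[0,0,0],[0,0,0],[0,0,0],[0,0,0],[0,0,0],[0,0,0],[0,0,0]], hand=[0.3,0.3,0.3,0.3,0.3,0.3,0.3,0.3,0.3,0.3])

```text
time_s: 33.3
position: [0.6558, -0.1274, 0.0218]
tool_rot: [[-0.091, 0.996, 0.001], [0.996, 0.091, -0.0], [-0.0, 0.001, -1.0]]
ft_force: [-0.1, -0.7, -1.5]
grip_width: 0.053
gripper_force: 31.9
```

Call:
drive_tool(offset=[[0,0,0],[0,0,0],[0,0,0],[0,0,0],[0,0,0],[0,0,-0.5],[0,0,-0.9],[0,0,-1],[0,0,-1],[0,0,-0.8]], turn=[[0,0,0],[0,0,0],[0,0,0],[0,0,0],[0,0,0],[0,0,0],[0,0,0],[0,0,0],[0,0,0],[0,0,0]], hand=[0.7,0.8,0.9,1,1,1,1,1,1,1])

```text
time_s: 34.55
position: [0.6557, -0.1273, 0.1912]
tool_rot: [[-0.091, 0.996, 0.001], [0.996, 0.091, -0.0], [-0.001, 0.001, -1.0]]
ft_force: [0.6, 0.5, -0.3]
grip_width: 0.0852
gripper_force: 0.0
```

```bash
python3 - <<'E'
from h import *
im=get_image("scene");s=get_image("side");S=camera_info("scene");D=camera_info("side")
v=np.hstack([cv2.resize(im[160:340,140:370],None,fx=1.74,fy=1.74)[:313,:400],cv2.resize(s[100:260,190:390],None,fx=2,fy=2)[:313]]);cv2.imwrite("pics/v10.png",v)
for n,P in(("beaker",[.6557,-.1273,.069]),("bottle",[.6402,.042,.096]),("tin",[.6255,.212,.107])):print(n,(proj(S,P)-[140,160])*1.74,(proj(D,P)-[190,100])*2+[400,0])
E
```

```text
beaker [86.0288614  56.82185734] [690.78096558 188.74856179]
bottle [175.473943    96.41103786] [588.58230293 102.02295136]
tin [294.97952735 163.6711057 ] [499.52023909  35.36842169]
```

View pics/v10.png

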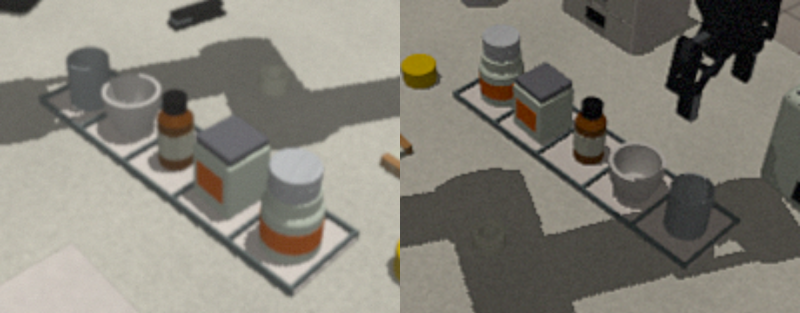

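The pictures show the beaker rim at (88,57), the bottle cap at (175,97) and the tin top at (295,163). All three are within about 2 px of where they should be, and everything stands upright and released.

```bash
python3 -c "
from rig import env
print(env.close_job())"
```

```text
the job is handed in; nothing more can be done
None
```

The job is handed in: jar, bottle and beaker stand upright in their bays and the tin sits centred on the jar's cap, all released by 34.6 s. The last pictures show each within a few mm of target; the judge's verdict was not reported back.

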